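# Slide the serving paddle until its handle overhangs the board

## Robot

A 6-joint arm with a two-finger parallel gripper is mounted at the origin on the work surface. World frame = base frame: x ahead of the robot, y to its left, z up, the work surface at z = 0. Lengths are in m, angles in rad, forces in N, time in s.
With the tool pointing down it reaches from about 0.35 to 0.775 m from the base axis. Payload 5.5 kg.
Tool frame: the origin (TCP) lies between the finger pads; the fingertips stand 25 mm ahead of it and the grasp point (between the pads) lies 6 mm ahead of it; z points along the fingers, y is the direction in which the jaws open and shut (so a half turn about z gives the same grasp; the last joint's range is limited). The gripper opens to 85 mm and grips with 20 to 120 N. Pads are 22 mm wide; open, the fingers measure 114 mm over their backs; the gripper's body (76 mm by 85 mm) begins 54 mm behind the grasp point. The pads swing forward as they close: fully open they stand 13 mm farther back than shut.
Start: joints at [-1.331, 0.313, 0.046, 1.304, 0, 1.431], TCP at [0.213, -0.534, 0.256] pointing down, gripper open.
Joint ranges: [-2.76, 2.76], [-0.86, 1.69], [-1.03, 1.26], [-2.2, 2.34], [-1.47, 1.5], [-3.14, 3.14]. Speed limits (rad/s): [2.57, 2.57, 3.14, 3.14, 3.14, 3.14].

## Interface

Orientations are given as a unit quaternion [w, x, y, z].
In Python, from rig import bot gives the robot as it stands.
- The arm moves only by the shell command python3 -m crank 'ROWS' [FORCE]. ROWS is JSON, a list of rows, each a list of 3 entries, a list of its own where there are three numbers: the shift along the tool's x, y, z in cm, then the turn, a rotation vector about the tool's x, y, z in rad, then the closure, from 0 (fully open) to 1 (shut). A call has 1 to 10 rows; each row is the pose to reach, as a shift and turn from the pose commanded when the call began, along the tool's axes at that moment; what a row does not reach only later rows make up. A row lasts 1/12 s, in which the tool goes at most 41.7 mm and 7.16 degrees, less where a joint would pass 70% of its speed; a pose out of reach is approached as far as the arm can. A call with a gripper value outside its range is refused whole. The fingers move at their own pace and stop on an object; FORCE is the grip in N (left out, the last holds). Time passes only in rows, so rows that repeat a pose let the fingers close. It gives the time, the measured TCP pose, the force and the opening at its end, in the units of the state.
- bot.get_state(): the state, without advancing time (a new reading comes with each control period).
- bot.capture(name): name is "side" or "top" or "wrist"; returns (picture, depth): 400x640x3 uint8, blue, green, red; 400x640 float32, m along the optical axis (not along the pixel's ray), 0 where there is no reading.
- bot.calibration(name): a dict with "camera_matrix" (3x3 intrinsics, pixels), "origin" and "orientation" of the camera in the world; the wrist camera has in their place "T_tool_cam" (4x4, takes a point from camera to tool coordinates, whose origin is the TCP and whose axes are the flange's). Camera axes: x right, y down, z forward; pixel columns grow to the right and rows downward; lengths in m; the calibration is good to about 2 mm. A picture is of the moment at which its call begins: read the wrist's pose just before it. calibration takes no time and is no camera call.
- bot.close_job(): hands the job in, once; it reports no verdict.
The state is a dict: "time_s": time; "joint_pos": joint angles; "joint_vel": joint speeds; "joint_efforts": joint torques, N m; "eef_pos": TCP position; "ee_rot": TCP orientation; "wrist_force": force on the tool from outside, world axes, zero at the start; "moment": the same for the moment, N m; "gripper_width": opening from 0.0 (shut) to 1.0 (fully open).
Only numpy, scipy, OpenCV 4.12 (cv2) and the standard library are available. Lean on these libraries where they do the work, as an engineer would, in place of code of your own. Each camera call takes 0.05 s, during which the arm holds its last target. There are 200 camera calls.

## Task

The thin wooden serving paddle lies flat on the raised kneading board with no way to get hold of it. Push it gently with the fingertips along the board, the way its handle points, until the whole handle sticks straight out over the board's edge and the shoulders of the blade are level with that edge, so that somebody can take it by the handle. Keep it flat on the board without gripping, squeezing or lifting it, leave the jar, bowl and sieve where they are, and finish with the hand clear.

Things in the scene. Friction and masses are not known exactly. Their poses are not given: they have to be found in the camera images.
- board: Pale wooden kneading board, fixed: a slab 280 mm (its x) by 320 mm (its y), 22 mm thick, on battens; flat top 40 mm above the table. Origin on the table under its centre, z up. The edge that matters is the 280 mm side at its y = -160 mm (to the robot's right, turned up to 0.35 rad either way).
- board_edge (a point): Middle of that edge of the kneading board, at its top surface; axes as the board's, so -y points straight out over the edge.
- paddle: Thin flat dark wooden serving paddle, 8 mm thick, about 90 g, loose on the kneading board: blade 90 mm wide, 120 mm long; straight handle 28 mm wide, 70 mm long. Origin at the underside, mid-shoulder, where blade meets handle; handle along its -y, blade along its +y, z up. At first the handle points at the edge within 0.3 rad, shoulders 50 to 130 mm short of it. It stops where it is left.
- jar: Empty open glass jar, 72 mm across, 110 mm tall, standing on the table off to one side beyond the edge. Origin at the centre of its underside. Leave alone.
- bowl: White ceramic bowl, 130 mm across, 55 mm tall, standing on the table off to the other side beyond the edge (jar and bowl may be swapped). Origin at the centre of its underside. Leave alone.
- sieve: Green plastic sieve, 140 mm across, 45 mm tall, with a 100 mm handle, on the table off the board's other end, at the robot's left. Origin at the centre of its underside. Leave alone.
Mind the look-alikes: they are no part of the job. Of the things that look like the paddle, the smallest one is meant.

How it is judged:
At the end, for the whole second after the job is handed in: The paddle lies still and flat on the kneading board, the middle of its shoulder line within 8 mm of the edge, the handle square to the edge within 0.14 rad, the blade not past the ends of that edge (y of paddle in the frame of board_edge between -0.008 and 0.008 m and x of paddle in the frame of board_edge between -0.095 and 0.095 m and z of paddle in the frame of board_edge between -0.003 and 0.003 m and angle between the y axis of paddle and the y axis of board, either way round below 0.14 rad and angle between paddle's own z axis and vertical below 0.06 rad and linear speed of paddle below 0.01 m/s); the robot touches nothing.
It fails at once if the paddle is lifted off the board (12 mm or more) or tipped (z of paddle in the frame of board_edge above 0.012 m or angle between paddle's own z axis and vertical above 0.2 rad).
It fails at once if the paddle falls from the board (z of paddle in the frame of board_edge below -0.012 m).
It fails at once if the paddle is gripped, squeezed or pressed with more than 30 N (contact force between the fingers and paddle above 30 N).
It fails at once if the jar, bowl or sieve is moved more than 25 mm (distance of any of jar, bowl, sieve from where it was at the start of the episode above 0.025 m).
It also fails if it takes over 45 s, if anything falls off the work surface, if the arm or the gripper's body presses on something with over 40 N, if the wrist force passes 120 N, or if a joint passes its speed limit or range.

## Working session

There is one attempt and no reset: what is moved stays moved. The work goes in short steps, Python scripts to look and compute and a shell command to move; the robot and the scene stay as the last step left them, time stands still between calls to the robot, and variables do not carry over. Pictures are saved under pics/ and viewed, about 8 in all and at most 12, crops included, and the job is handed in when it is done.

```bash
ls; mkdir -p pics
cat > h.py <<'E'
import numpy as np, cv2
from rig import bot
from scipy.spatial.transform import Rotation as R
def rot(q): return R.from_quat([q[1],q[2],q[3],q[0]]).as_matrix()
def cam(name, st=None):
    c=bot.calibration(name); K=np.array(c["camera_matrix"])
    if name=="wrist":
        T=np.array(c["T_tool_cam"]); Rt=rot(st["ee_rot"])
        return K, Rt@T[:3,:3], Rt@T[:3,3]+np.array(st["eef_pos"])
    return K, rot(c["orientation"]), np.array(c["origin"])
def ray(K,Rm,o,uv,z):
    uv=np.atleast_2d(np.array(uv,float)); d=np.c_[uv,np.ones(len(uv))]@np.linalg.inv(K).T@Rm.T
    return o+d*((z-o[2])/d[:,2])[:,None]
def proj(K,Rm,o,p):
    q=(np.atleast_2d(p)-o)@Rm@K.T; return q[:,:2]/q[:,2:]
E
python3 - <<'E'
from h import *
st=bot.get_state(); print(st)
a,d=bot.capture("top"); b,_=bot.capture("side")
cv2.imwrite("pics/top0.png",a); cv2.imwrite("pics/side0.png",b); np.save("top0d.npy",d)
for n in("top","side"): print(cam(n))
E
```

```text
pics
{'time_s': 0.0, 'joint_pos': array([-1.33060224e+00,  3.14007508e-01,  4.49779830e-02,  1.30360263e+00,
        1.71281163e-05,  1.43118681e+00]), 'joint_vel': array([ 8.93495793e-04,  8.82789580e-04,  9.50260501e-05, -9.55332237e-04,
       -9.50001727e-04, -2.81162063e-04]), 'joint_efforts': array([ 2.32567854e-04, -4.80628252e+01,  2.98531741e+01,  1.94617471e-02,
       -1.08842273e-04,  5.41308651e-06]), 'eef_pos': array([ 0.21305271, -0.53357024,  0.25540438]), 'ee_rot': array([-9.17184486e-04,  9.82022363e-01,  1.88762379e-01, -3.75913371e-05]), 'wrist_force': array([-0.10485907, -0.87833182, -0.65995891]), 'moment': array([0.03965084, 0.04074488, 0.00367542]), 'gripper_width': 1.0032598128115706}
(array([[505.12353848,   0.        , 319.4903357 ],
       [  0.        , 505.12353848, 198.87772874],
       [  0.        ,   0.        ,   1.        ]]), array([[ 0.00483823, -0.97272752,  0.23190033],
       [-0.99996493, -0.003121  ,  0.00777132],
       [-0.00683562, -0.23192979, -0.97270851]]), array([ 0.1398582 , -0.13140383,  1.62822351]))
(array([[505.45862685,   0.        , 315.37628997],
       [  0.        , 505.45862685, 196.01347128],
       [  0.        ,   0.        ,   1.        ]]), array([[ 0.98114246, -0.11497103,  0.15537418],
       [-0.19254185, -0.51088986,  0.83780617],
       [-0.01694435, -0.85192324, -0.52339247]]), array([ 0.23230837, -1.48793503,  0.91181254]))
```

View pics/top0.png

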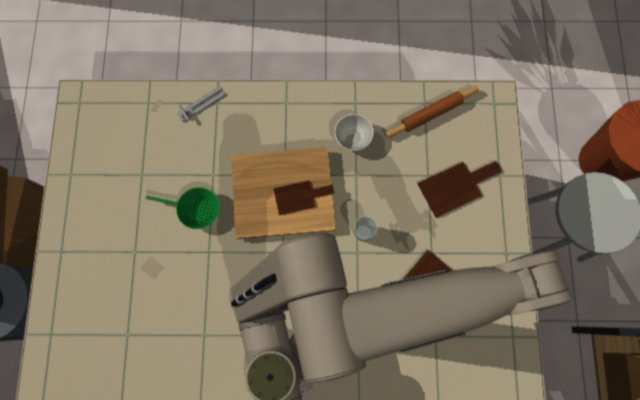

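View pics/side0.png

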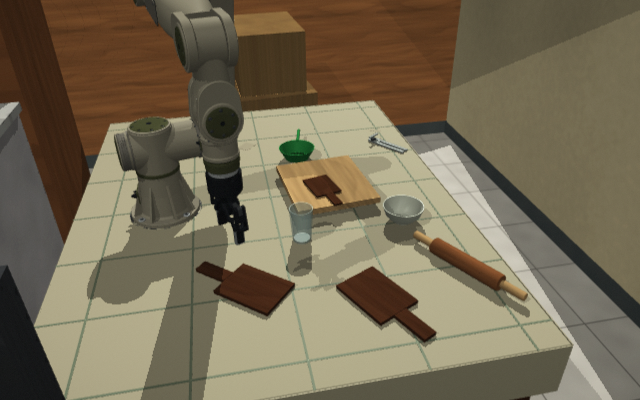

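Paddle look-alikes in the top view:
- (300,196): on the board, and clearly the smallest.
- (460,187): large, on the table.
- (430,265): large, on the table, partly hidden by the arm.

I choose the one on the board. The jar is at (366,229), the bowl at (354,132) and the sieve at (197,208). Next I measure and check in a crop.

```bash
cat > meas.py <<'E'
from h import *
def board(img,C,z=0.04,roi=None):
    hsv=cv2.cvtColor(img,cv2.COLOR_BGR2HSV)
    m=cv2.inRange(hsv,(8,85,100),(22,255,255))
    return m
def frame_paddle(img,C,roi,zt=0.048,vmax=95):
    """dark brown mask -> world points at top face -> axis, shoulder"""
    u0,v0,u1,v1=roi; hsv=cv2.cvtColor(img,cv2.COLOR_BGR2HSV)
    m=cv2.inRange(hsv,(0,60,0),(14,255,vmax)); k=np.zeros_like(m); k[v0:v1,u0:u1]=255; m&=k
    m=cv2.morphologyEx(m,cv2.MORPH_OPEN,np.ones((3,3)))
    cs,_=cv2.findContours(m,cv2.RETR_EXTERNAL,cv2.CHAIN_APPROX_NONE)
    c=max(cs,key=cv2.contourArea); f=np.zeros_like(m); cv2.drawContours(f,[c],-1,255,-1)
    v,u=np.nonzero(f); P=ray(*C,np.c_[u,v],zt)[:,:2]
    return c,P
def fit(P):
    """long axis by min-area rect; handle end = narrow end; returns shoulder mid, unit handle direction"""
    rc,sz,an=cv2.minAreaRect((P*1000).astype(np.float32)); an=np.deg2rad(an)
    e=np.array([np.cos(an),np.sin(an)]); 
    if sz[0]<sz[1]: e=np.array([-e[1],e[0]])
    n=np.array([-e[1],e[0]]); ctr=P.mean(0); s=(P-ctr)@e
    # handle on the side with longer tail
    if s.max()<-s.min(): e=-e;n=-n;s=-s
    for _ in range(5):   # refine with blade sides: pca of blade+handle midline
        s=(P-ctr)@e; t=(P-ctr)@n; b=np.arange(s.min()+.006,s.max()-.006,.006)
        mid=[];pos=[];w=[]
        for x in b:
            k=np.abs(s-x)<.004
            if k.sum()>3: mid.append((t[k].max()+t[k].min())/2);pos.append(x);w.append(np.ptp(t[k]))
        w=np.array(w);pos=np.array(pos);mid=np.array(mid)
        p=np.polyfit(pos,mid,1,w=np.ones(len(w))); a=np.arctan(p[0])
        e,n=e*np.cos(a)+n*np.sin(a),n*np.cos(a)-e*np.sin(a)
    s=(P-ctr)@e; t=(P-ctr)@n
    half=np.median(t[s>s.max()-.05]) if 0 else np.polyval(p,0)
    return ctr,e,n,s.min(),s.max(),t,s,pos,w
E
python3 - <<'E'
from meas import *
img=cv2.imread("pics/top0.png"); C=cam("top")
m=board(img,C); m[:, :215]=0; m[:,350:]=0; m[:130]=0; m[250:]=0
cs,_=cv2.findContours(cv2.morphologyEx(m,cv2.MORPH_OPEN,np.ones((3,3))),cv2.RETR_EXTERNAL,cv2.CHAIN_APPROX_NONE)
c=max(cs,key=cv2.contourArea); hull=cv2.convexHull(c)
P=ray(*C,hull[:,0],0.04)[:,:2]; r=cv2.minAreaRect((P*1000).astype(np.float32)); print("board rect mm",r, cv2.boxPoints(r).round(1).tolist())
pc,PP=frame_paddle(img,C,(235,150,345,235))
ctr,e,n,s0,s1,t,s,pos,w=fit(PP)
print("paddle ctr",ctr,"hdl dir",e,"ang",np.arctan2(e[1],e[0]),"s",s0,s1,"len",s1-s0); print(np.c_[pos,w].round(3).tolist())
print("hsv pad",cv2.cvtColor(img,cv2.COLOR_BGR2HSV)[190:200:4,290:300:4].tolist())
cr=img.copy(); cv2.drawContours(cr,[pc],-1,(0,255,0),1); 
bp=cv2.boxPoints(r)/1000; q=proj(*C,np.c_[bp,np.full(4,.04)]); cv2.polylines(cr,[q.round().astype(int)],True,(255,0,0),1)
cv2.imwrite("pics/crop0.png",cv2.resize(cr[110:260,180:400],None,fx=3.6,fy=3.6,interpolation=cv2.INTER_CUBIC))
E
```

```text
board rect mm ((542.8937377929688, 2.2152252197265625), (286.39666748046875, 323.4410400390625), 5.295002460479736) [[385.3999938964844, 150.0], [415.20001220703125, -172.0], [700.4000244140625, -145.60000610351562], [670.5999755859375, 176.5]]
paddle ctr [ 0.52543657 -0.05119594] hdl dir [ 0.22353205 -0.97469658] ang -1.3453596123165188 s -0.07437440041417782 0.11364700720883411 len 0.18802140762301195
[[-0.068, 0.086], [-0.062, 0.088], [-0.056, 0.089], [-0.05, 0.088], [-0.044, 0.089], [-0.038, 0.09], [-0.032, 0.089], [-0.026, 0.089], [-0.02, 0.088], [-0.014, 0.089], [-0.008, 0.089], [-0.002, 0.088], [0.004, 0.089], [0.01, 0.089], [0.016, 0.089], [0.022, 0.089], [0.028, 0.089], [0.034, 0.089], [0.04, 0.086], [0.046, 0.078], [0.052, 0.031], [0.058, 0.028], [0.064, 0.028], [0.07, 0.025], [0.076, 0.028], [0.082, 0.027], [0.088, 0.027], [0.094, 0.028], [0.1, 0.025], [0.106, 0.027]]
hsv pad [[[10, 182, 56], [9, 182, 59], [10, 186, 59]], [[10, 183, 57], [10, 185, 55], [10, 185, 55]], [[10, 180, 58], [8, 182, 56], [10, 190, 55]]]
```

View pics/crop0.png

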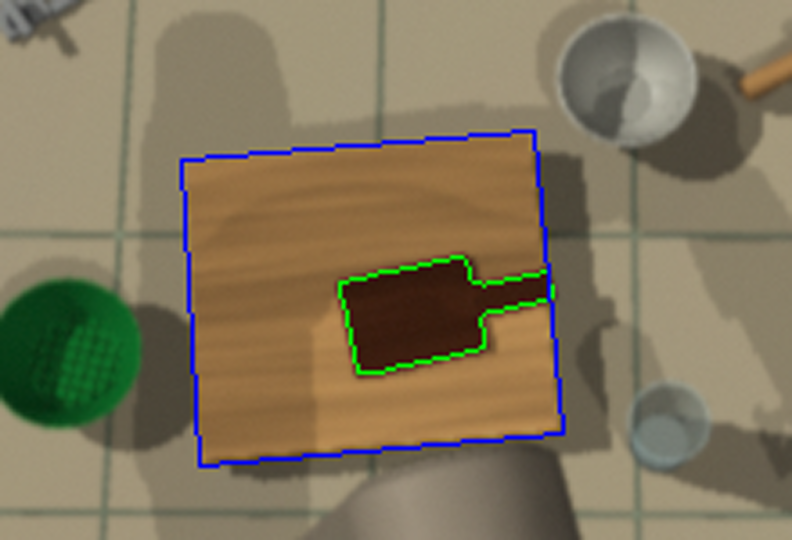

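The crop confirms the choice. The small dark paddle's blade corners are around crop (340,283)–(485,350), and its handle ends at the board edge near (550,285). The blue rectangle fits the board.

In numbers:
- The edge middle is about (0.558, -0.159), with the board yawed +0.092 rad.
- The shoulders are about 65 mm short of the edge.
- The handle is turned about +0.13 rad from square, and the shoulder sits at about x = -0.017 along the edge.

Plan: put two half-spread fingertips behind the blade's rear end, jaw axis parallel to the edge, and push along -tool x. The first finger contact also squares the paddle up.

```bash
python3 -m crank '[[[49.3,-44.1,0],[0,0,-1.28],0.4],[[49.3,-44.1,0],[0,0,-1.28],0.4],[[49.3,-44.1,0],[0,0,-1.28],0.4],[[49.3,-44.1,0],[0,0,-1.28],0.4],[[49.3,-44.1,0],[0,0,-1.28],0.4],[[49.3,-44.1,0],[0,0,-1.28],0.4],[[49.3,-44.1,0],[0,0,-1.28],0.4],[[49.3,-44.1,0],[0,0,-1.28],0.4],[[49.3,-44.1,0],[0,0,-1.28],0.4],[[49.3,-44.1,0],[0,0,-1.28],0.4]]'
cat > goal.py <<'E'
from h import *
import sys
# args: target world x y z, tool-x yaw -> shift in tool axes (cm) and yaw about tool z
p=np.array(list(map(float,sys.argv[1:4]))); yaw=float(sys.argv[4])
st=bot.get_state(); M=rot(st["ee_rot"])
cy,sy=np.cos(yaw),np.sin(yaw); G=np.array([[cy,sy,0],[sy,-cy,0],[0,0,-1.]])
print("t",st["time_s"],"pos",st["eef_pos"].round(4),"shift cm",((p-st["eef_pos"])@M*100).round(2),"rotvec",R.from_matrix(M.T@G).as_rotvec().round(3),"F",st["wrist_force"].round(1),"w",st["gripper_width"])
E
python3 goal.py 0.5075 0.0585 0.2 1.663
```

```text
time_s: 0.93
eef_pos: [0.3988, -0.1589, 0.2562]
ee_rot: [0.0, 0.684, 0.73, -0.0]
wrist_force: [0.5, -0.8, -0.1]
gripper_width: 0.598
t 0.9333 pos [ 0.3988 -0.1589  0.2562] shift cm [20.99 12.25  5.62] rotvec [ 0.     0.    -0.027] F [ 0.5 -0.8 -0.1] w 0.5976166286417469
```

```bash
python3 -m crank '[[[20.5,12,0],[0,0,-0.027],0.4],[[20.5,12,0],[0,0,-0.027],0.4],[[20.5,12,0],[0,0,-0.027],0.4],[[20.5,12,0],[0,0,-0.027],0.4],[[20.5,12,0],[0,0,-0.027],0.4],[[20.5,12,0],[0,0,-0.027],0.4],[[20.5,12,8],[0,0,-0.027],0.4],[[20.5,12,8],[0,0,-0.027],0.4],[[20.5,12,8],[0,0,-0.027],0.4],[[20.5,12,8],[0,0,-0.027],0.4]]'
python3 goal.py 0.5075 0.0585 0.078 1.663
python3 - <<'E'
from meas import *
st=bot.get_state(); C=cam("wrist",st); a,d=bot.capture("wrist"); b,_=bot.capture("side")
cv2.imwrite("pics/side1.png",b); cv2.imwrite("pics/wrist1.png",a)
cv2.imwrite("pics/both1.png",np.vstack([cv2.resize(a,None,fx=.75,fy=.75),cv2.resize(b[100:250,220:460],(480,300))]) if 0 else np.vstack([cv2.resize(a,(480,300)),cv2.resize(b[100:250,220:460],(480,300))]))
E
```

```text
time_s: 1.77
eef_pos: [0.504, 0.0511, 0.1745]
ee_rot: [-0.002, 0.676, 0.737, -0.002]
wrist_force: [0.1, -0.1, -0.0]
gripper_width: 0.599
t 1.7667 pos [0.504  0.0511 0.1745] shift cm [0.7  0.48 9.65] rotvec [-0.006 -0.001 -0.006] F [ 0.1 -0.1 -0. ] w 0.5990324570229083
```

View pics/both1.png

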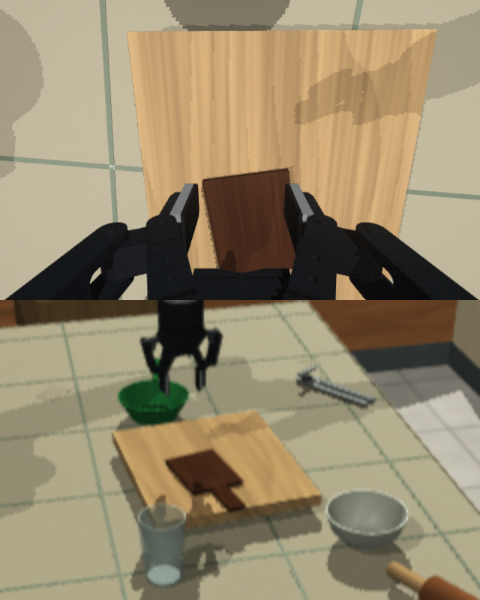

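The wrist half shows the board's far corners at full-resolution pixels (171,41) and (582,40), and the blade's rear end from (271,238) to (386,226). Its right end is further back, as expected. The side half shows the hand hovering beyond the blade. I cross-check these points against the top view.

```bash
python3 - <<'E'
from meas import *
st=bot.get_state(); C=cam("wrist",st)
print(ray(*C,[(171,41),(582,40)],.04).round(4)[:,:2].tolist(), ray(*C,[(271,238),(386,226)],.048).round(4)[:,:2].tolist())
E
python3 goal.py 0.5075 0.0585 0.085 1.663
```

```text
[[0.3949, 0.1491], [0.6753, 0.1738]] [[0.4704, 0.013], [0.5582, 0.0304]]
t 1.8667 pos [0.5072 0.0504 0.1781] shift cm [0.81 0.08 9.31] rotvec [ 0.002  0.    -0.007] F [ 0.7 -0.3  0.5] w 0.6002417435435653
```

The two views agree within 2–3 mm. Now I descend and then feel for the board top gently.

```bash
python3 -m crank '[[[0.8,0,3],[0,0,-0.007],0.4],[[0.8,0,6],[0,0,-0.007],0.4],[[0.8,0,8],[0,0,-0.007],0.4],[[0.8,0,9],[0,0,-0.007],0.4],[[0.8,0,9.3],[0,0,-0.007],0.4],[[0.8,0,9.3],[0,0,-0.007],0.4],[[0.8,0,9.3],[0,0,-0.007],0.4],[[0.8,0,9.3],[0,0,-0.007],0.4]]'
python3 goal.py 0.5075 0.0585 0.068 1.663
```

```text
time_s: 2.53
eef_pos: [0.5072, 0.0585, 0.0851]
ee_rot: [0.001, 0.674, 0.739, 0.001]
wrist_force: [0.9, 0.2, 0.3]
gripper_width: 0.601
t 2.5333 pos [0.5072 0.0585 0.0851] shift cm [-0.    0.03  1.71] rotvec [0.003 0.001 0.   ] F [0.9 0.2 0.3] w 0.6005253025335362
```

```bash
python3 -m crank '[[[0,0,0.2],[0,0,0],0.4],[[0,0,0.4],[0,0,0],0.4],[[0,0,0.6],[0,0,0],0.4],[[0,0,0.8],[0,0,0],0.4],[[0,0,1.0],[0,0,0],0.4],[[0,0,1.2],[0,0,0],0.4],[[0,0,1.2],[0,0,0],0.4]]'
python3 goal.py 0.5075 0.0585 0.068 1.663
```

```text
time_s: 3.12
eef_pos: [0.5052, 0.0588, 0.0707]
ee_rot: [-0.0, 0.673, 0.739, -0.0]
wrist_force: [-0.0, 0.1, -0.2]
gripper_width: 0.601
t 3.1167 pos [0.5052 0.0588 0.0707] shift cm [-0.05  0.23  0.27] rotvec [-0.001 -0.     0.001] F [-0.   0.1 -0.2] w 0.6012284841021788
```

```bash
for i in 1; do :; done; python3 -m crank '[[[0,0,0.1],[0,0,0],0.4],[[0,0,0.2],[0,0,0],0.4],[[0,0,0.3],[0,0,0],0.4],[[0,0,0.3],[0,0,0],0.4]]'; python3 -m crank '[[[0,0,0.1],[0,0,0],0.4],[[0,0,0.2],[0,0,0],0.4],[[0,0,0.2],[0,0,0],0.4]]'
```

```text
time_s: 3.45
eef_pos: [0.5055, 0.0587, 0.0681]
ee_rot: [-0.0, 0.673, 0.739, -0.0]
wrist_force: [-0.0, -0.0, -1.1]
gripper_width: 0.6
time_s: 3.7
eef_pos: [0.5055, 0.0587, 0.0661]
ee_rot: [-0.0, 0.673, 0.739, -0.0]
wrist_force: [0.5, -0.6, 0.1]
gripper_width: 0.6
```

```bash
python3 -m crank '[[[0,0,0.1],[0,0,0],0.4],[[0,0,0.2],[0,0,0],0.4],[[0,0,0.2],[0,0,0],0.4]]'; python3 -m crank '[[[0,0,0.1],[0,0,0],0.4],[[0,0,0.1],[0,0,0],0.4],[[0,0,0.1],[0,0,0],0.4]]'
python3 - <<'E'
from meas import *
b,_=bot.capture("side"); cv2.imwrite("pics/side2.png",cv2.resize(b[110:220,260:400],(700,550),interpolation=cv2.INTER_CUBIC))
E
```

```text
time_s: 3.95
eef_pos: [0.5055, 0.0587, 0.0641]
ee_rot: [-0.0, 0.673, 0.739, -0.0]
wrist_force: [-0.1, -0.6, 0.3]
gripper_width: 0.599
time_s: 4.2
eef_pos: [0.5056, 0.0587, 0.0632]
ee_rot: [-0.0, 0.673, 0.739, -0.0]
wrist_force: [-0.6, 0.3, 0.6]
gripper_width: 0.6
```

View pics/side2.png

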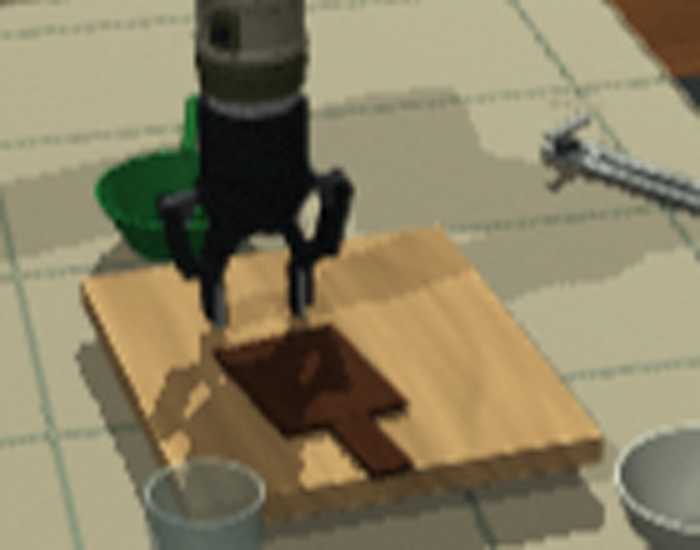

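The side crop shows both fingertips, at crop (215,320) and (300,312), just behind the blade's rear edge and close to the board. No contact yet, so I go down a millimetre at a time.

```bash
python3 -m crank '[[[0,0,0.1],[0,0,0],0.4],[[0,0,0.1],[0,0,0],0.4]]'; python3 -m crank '[[[0,0,0.1],[0,0,0],0.4],[[0,0,0.1],[0,0,0],0.4]]';python3 -m crank '[[[0,0,0.1],[0,0,0],0.4],[[0,0,0.1],[0,0,0],0.4]]'
```

```text
time_s: 4.42
eef_pos: [0.5056, 0.0587, 0.0622]
ee_rot: [0.0, 0.673, 0.739, -0.0]
wrist_force: [0.5, -0.1, 0.3]
gripper_width: 0.596
time_s: 4.58
eef_pos: [0.5057, 0.0587, 0.0618]
ee_rot: [0.0, 0.673, 0.739, 0.0]
wrist_force: [-1.1, -0.8, 4.8]
gripper_width: 0.605
time_s: 4.75
eef_pos: [0.5057, 0.0587, 0.0617]
ee_rot: [0.0, 0.673, 0.739, 0.0]
wrist_force: [-4.4, 0.1, 13.5]
gripper_width: 0.597
```

The board is felt at TCP z ≈ 0.0617. I lift about 3.5 mm above contact so the tips stand at mid-thickness of the paddle, then push gently along -tool x.

```bash
python3 -m crank '[[[0,0,-0.5],[0,0,0],0.4],[[0,0,-0.5],[0,0,0],0.4],[[0,0,-0.5],[0,0,0],0.4]]'; python3 -m crank '[[[-0.4,0,0],[0,0,0],0.4],[[-0.8,0,0],[0,0,0],0.4],[[-1.2,0,0],[0,0,0],0.4],[[-1.6,0,0],[0,0,0],0.4],[[-1.9,0,0],[0,0,0],0.4],[[-2.2,0,0],[0,0,0],0.4],[[-2.5,0,0],[0,0,0],0.4],[[-2.8,0,0],[0,0,0],0.4],[[-3.1,0,0],[0,0,0],0.4],[[-3.4,0,0],[0,0,0],0.4]]'
python3 goal.py 0.5057 0.0587 0.065 1.663
```

```text
time_s: 5.0
eef_pos: [0.506, 0.0587, 0.0655]
ee_rot: [0.0, 0.673, 0.739, 0.0]
wrist_force: [-0.1, 0.1, 0.4]
gripper_width: 0.6
time_s: 5.83
eef_pos: [0.5088, 0.0246, 0.0653]
ee_rot: [0.0, 0.673, 0.739, 0.0]
wrist_force: [0.3, 0.8, 0.2]
gripper_width: 0.599
t 5.8333 pos [0.5088 0.0246 0.0653] shift cm [3.42 0.01 0.03] rotvec [0.    0.    0.001] F [0.3 0.8 0.2] w 0.5987667501454895
```

```bash
python3 -m crank '[[[-0.3,0,0],[0,0,0],0.4],[[-0.6,0,0],[0,0,0],0.4],[[-0.9,0,0],[0,0,0],0.4],[[-1.2,0,0],[0,0,0],0.4],[[-1.5,0,0],[0,0,0],0.4],[[-1.8,0,0],[0,0,0],0.4],[[-2.1,0,0],[0,0,0],0.4],[[-2.4,0,0],[0,0,0],0.4],[[-2.7,0,0],[0,0,0],0.4],[[-3.0,0,0],[0,0,0],0.4]]'
cat > look.py <<'E'
from meas import *
import sys
n=sys.argv[1]
a,_=bot.capture("top"); b,_=bot.capture("side"); st=bot.get_state()
cv2.imwrite("pics/t%s.png"%n,a); cv2.imwrite("pics/s%s.png"%n,b)
A=cv2.resize(a[130:260,220:400],(700,506),interpolation=cv2.INTER_CUBIC)[:300]
cv2.imwrite("pics/b%s.png"%n,np.hstack([cv2.resize(a[130:250,230:390],(400,300)),cv2.resize(b[140:260,260:420],(400,300))]))
em=np.array([.5578,-.1588]); bx=np.array([.9957,.0922]); by=np.array([-.0922,.9957])
for nm,im,roi in(("top",a,(235,150,370,235)),("side",b,(290,165,400,240))):
    try:
        c,P=frame_paddle(im,cam(nm),roi); s=np.c_[(P-em)@bx,(P-em)@by]
        # row profile along board y
        pr=[]
        for y in np.arange(-.08,.14,.01):
            k=np.abs(s[:,1]-y)<.003
            if k.sum()>2: pr.append((round(y*1000),round(s[k,0].min()*1000),round(s[k,0].max()*1000)))
        print(nm,"y range mm",s[:,1].min()*1000,s[:,1].max()*1000,pr)
    except Exception as ex: print(nm,ex)
print(st["time_s"],st["eef_pos"],st["wrist_force"].round(1))
E
python3 look.py 3
```

```text
time_s: 6.67
eef_pos: [0.5116, -0.0053, 0.0653]
ee_rot: [0.0, 0.674, 0.739, -0.0]
wrist_force: [0.5, -1.0, -0.2]
gripper_width: 0.599
top y range mm -40.62756187285228 147.7149012777219 [(-40, -45, -18), (-30, -44, -17), (-20, -44, -17), (-10, -43, -16), (0, -42, -18), (10, -44, -21), (20, -43, -16), (30, -75, 11), (40, -74, 12), (50, -74, 13), (60, -76, 11), (70, -75, 11), (80, -77, 12), (90, -77, 10), (100, -76, 11), (110, -75, 12), (120, -77, 9), (130, -76, -10), (140, -75, -26)]
side y range mm -50.88236787784805 144.94344618469884 [(-50, -41, -22), (-40, -46, -20), (-30, -45, -20), (-20, -46, -19), (-10, -46, -20), (0, -45, -19), (10, -47, -19), (20, -77, 1), (30, -77, 8), (40, -78, 12), (50, -78, 10), (60, -76, 11), (70, -79, 10), (80, -77, 11), (90, -77, 10), (100, -78, 6), (110, -78, 10), (120, -79, 9), (130, -76, 10), (140, -74, -1)]
6.7667 [ 0.51168736 -0.00549502  0.06531587] [ 0.1  0.1 -0. ]
```

View pics/b3.png

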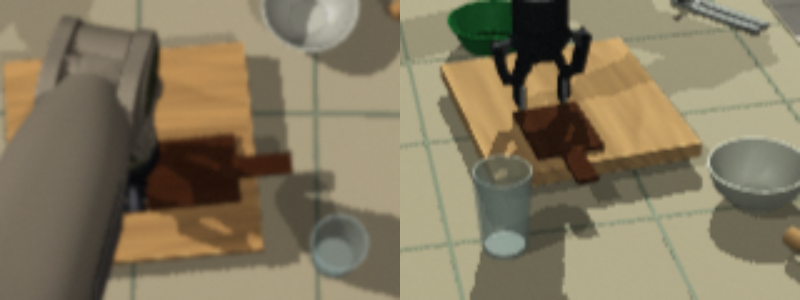

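The paddle is now square to the edge, with the handle well out. The shoulder is about 27 mm short by the top view and about 26 mm by the finger position. The side view also sees the front face, so it is biased. I push another 19 mm and then measure finely.

```bash
python3 -m crank '[[[-0.3,0,0],[0,0,0],0.4],[[-0.6,0,0],[0,0,0],0.4],[[-0.9,0,0],[0,0,0],0.4],[[-1.2,0,0],[0,0,0],0.4],[[-1.4,0,0],[0,0,0],0.4],[[-1.6,0,0],[0,0,0],0.4],[[-1.75,0,0],[0,0,0],0.4],[[-1.85,0,0],[0,0,0],0.4],[[-1.9,0,0],[0,0,0],0.4],[[-1.9,0,0],[0,0,0],0.4]]'
cat > fine.py <<'E'
from meas import *
# sub-pixel edges in the top picture: sample value along board-y lines at the right height
a,_=bot.capture("top"); C=cam("top"); st=bot.get_state(); V=a.max(2).astype(np.float32)   # value
S=a[:,:,2].astype(np.float32)-a[:,:,0]          # red-blue: wood vs tiles
em=np.array([.5578,-.1588]); bx=np.array([.9957,.0922]); by=np.array([-.0922,.9957])
ys=np.arange(-.06,.06,.0005)
def prof(I,x,z):
    p=em+x*bx+ys[:,None]*by; q=proj(*C,np.c_[p,np.full(len(ys),z)]).astype(np.float32)
    return cv2.remap(I,q[:,:1],q[:,1:],cv2.INTER_LINEAR)[:,0]
def cross(f,lo,hi,sign):
    k=(ys>=lo)&(ys<=hi); f=cv2.GaussianBlur(f[:,None],(1,5),0)[:,0]; g=np.gradient(f)*sign; g[~k]=-9
    i=g.argmax(); b=slice(max(i-12,0),i+13); w=np.clip(g[b],0,None); return (ys[b]*w).sum()/w.sum()*1000
if __name__=="__main__":
    print("board edge (x:y)",[(int(x*1000),round(cross(prof(S,x,.04),-.02,.02,1),1)) for x in(-.115,-.1,-.09,.04,.06,.08,.1)])
    print("shoulder",[(int(x*1000),round(cross(prof(V,x,.048),-.02,.03,-1),1)) for x in(-.07,-.065,-.06,-.055,-.01,-.005,0,.005)])
    print("handle end",[(int(x*1000),round(cross(prof(V,x,.048),-.085,-.03,-1),1)) for x in(-.038,-.034,-.03,-.026,-.022)])
    print(st["time_s"],st["eef_pos"],((st["eef_pos"][:2]-em)@by))
E
python3 fine.py; python3 look.py 4
```

```text
time_s: 7.6
eef_pos: [0.5133, -0.024, 0.0653]
ee_rot: [0.0, 0.674, 0.739, -0.0]
wrist_force: [-0.2, 0.5, -0.2]
gripper_width: 0.603
board edge (x:y) [(-115, np.float64(2.4)), (-100, np.float64(3.3)), (-90, np.float64(3.2)), (40, np.float64(2.9)), (60, np.float64(2.0)), (80, np.float64(3.0)), (100, np.float64(2.3))]
shoulder [(-70, np.float64(8.0)), (-65, np.float64(8.0)), (-60, np.float64(8.2)), (-55, np.float64(8.2)), (-10, np.float64(8.4)), (-5, np.float64(8.7)), (0, np.float64(10.3)), (5, np.float64(9.2))]
handle end [(-38, np.float64(-58.3)), (-34, np.float64(-58.3)), (-30, np.float64(-58.0)), (-26, np.float64(-58.2)), (-22, np.float64(-57.6))]
7.65 [ 0.51335868 -0.02396902  0.06528306] 0.1383486928601037
top y range mm -59.5651061686836 128.59775878071204 [(-60, -47, -24), (-50, -46, -19), (-40, -45, -18), (-30, -44, -17), (-20, -44, -20), (-10, -43, -19), (0, -42, -18), (10, -70, 10), (20, -76, 10), (30, -75, 11), (40, -74, 12), (50, -77, 10), (60, -76, 11), (70, -75, 11), (80, -78, 12), (90, -77, 10), (100, -76, 11), (110, -75, -2), (120, -74, -28), (130, -73, -53)]
side y range mm -68.6546298454062 126.21863636055902 [(-60, -45, -20), (-50, -46, -19), (-40, -46, -20), (-30, -48, -20), (-20, -46, -19), (-10, -46, -20), (0, -65, 4), (10, -76, 8), (20, -77, 7), (30, -77, 11), (40, -75, 8), (50, -78, 10), (60, -79, 8), (70, -79, 10), (80, -77, 11), (90, -77, 10), (100, -78, 6), (110, -75, 10), (120, -71, 9)]
7.75 [ 0.5133436  -0.02387739  0.0653027 ] [-0.5  0.6  0.7]
```

View pics/b4.png

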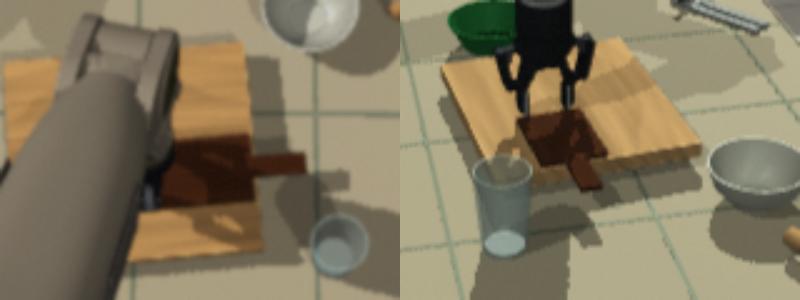

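The estimates of what remains disagree:

| Method | Remaining (mm) |
|---|---|
| Finger position | 4.6 |
| Direct shoulder edge (shadow-biased) | 5.8 |
| Handle end | 9.2 |

I push 4 mm, which is safe under all three, then back off and look from closer with the wrist camera.

```bash
python3 -m crank '[[[-0.2,0,0],[0,0,0],0.4],[[-0.35,0,0],[0,0,0],0.4],[[-0.4,0,0],[0,0,0],0.4],[[-0.4,0,0],[0,0,0],0.4]]'; python3 fine.py
python3 -m crank '[[[0.5,0,0],[0,0,0],0.4],[[1.5,0,0],[0,0,0],0.4],[[2.5,0,0],[0,0,0],0.4],[[2.5,0,-3],[0,0,0],0.4],[[2.5,0,-7],[0,0,0],0.4],[[2.5,0,-11],[0,0,0],0.4],[[2.5,0,-15],[0,0,0],0.4],[[0,0,-19],[0,0,0],0.4],[[-4,0,-21],[0,0,0],0.4],[[-8,0,-21],[0,0,0],0.4]]'
python3 -m crank '[[[-4,0,0],[0,0,0],0.4],[[-8,0,0],[0,0,0],0.4],[[-11,0,0],[0,0,0],0.4],[[-12,0,0],[0,0,0],0.4],[[-12,0,0],[0,0,0],0.4],[[-12,0,0],[0,0,0],0.4],[[-12,0,0],[0,0,0],0.4]]'
python3 - <<'E'
from meas import *
st=bot.get_state(); C=cam("wrist",st); a,d=bot.capture("wrist")
cv2.imwrite("pics/wrist5.png",a); np.savez("w5.npz",K=C[0],R=C[1],o=C[2],d=d); print(st["eef_pos"],st["joint_vel"].round(3))
E
```

```text
time_s: 8.08
eef_pos: [0.5138, -0.0281, 0.0653]
ee_rot: [0.0, 0.674, 0.739, -0.0]
wrist_force: [0.4, 0.8, 0.6]
gripper_width: 0.598
board edge (x:y) [(-115, np.float64(2.3)), (-100, np.float64(3.3)), (-90, np.float64(3.3)), (40, np.float64(2.9)), (60, np.float64(1.9)), (80, np.float64(3.1)), (100, np.float64(2.3))]
shoulder [(-70, np.float64(2.8)), (-65, np.float64(2.3)), (-60, np.float64(3.2)), (-55, np.float64(3.8)), (-10, np.float64(5.9)), (-5, np.float64(5.3)), (0, np.float64(2.2)), (5, np.float64(1.5))]
handle end [(-38, np.float64(-58.6)), (-34, np.float64(-59.2)), (-30, np.float64(-56.9)), (-26, np.float64(-57.2)), (-22, np.float64(-49.7))]
8.1333 [ 0.51371881 -0.02804319  0.06529032] 0.13425884609911512
time_s: 8.97
eef_pos: [0.5226, -0.1012, 0.2805]
ee_rot: [0.004, 0.672, 0.741, 0.002]
wrist_force: [0.7, 0.2, -0.8]
gripper_width: 0.599
time_s: 9.55
eef_pos: [0.5316, -0.2198, 0.2748]
ee_rot: [-0.001, 0.673, 0.74, 0.0]
wrist_force: [0.3, 0.5, -0.4]
gripper_width: 0.602
[ 0.53164524 -0.21979887  0.27475924] [ 0.01  -0.007 -0.002 -0.002 -0.002 -0.004]
```

View pics/wrist5.png

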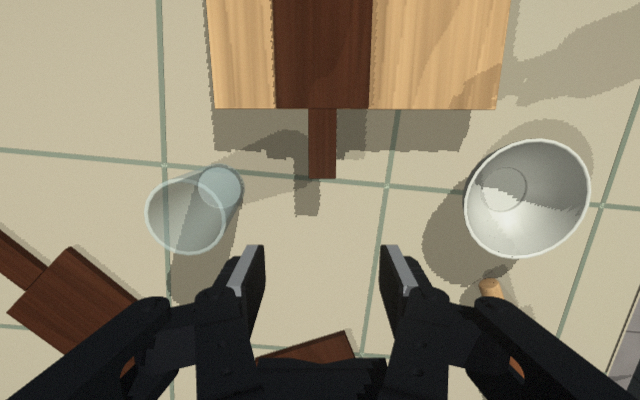

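This is a clear view. The board edge runs along row ~108 from column 214 to 497, the shoulder line is practically on it (row ~107, columns 275–370), and the handle spans (308–336) down to row 178. I compute this to sub-pixel accuracy.

```bash
cat > wm.py <<'E'
from meas import *
import sys
def measure(a,C):
    g=cv2.GaussianBlur(a,(3,3),0).astype(float); V=g[:,:,2]; S=g[:,:,2]-g[:,:,0]
    def col(I,u,lo,hi,sign):
        d=np.gradient(I[lo:hi,u])*sign; i=d.argmax(); b=slice(max(i-2,0),i+3); w=np.clip(d[b],0,None); return lo+(np.arange(hi-lo)[b]*w).sum()/w.sum()
    E=[(u,col(S,u,80,135,-1)) for u in list(range(225,265,5))+list(range(385,485,8))]
    H=[(u,col(S,u,150,230,-1)) for u in range(312,333,3)]
    Sh=[(u,col(S,u,80,135,-1)) for u in list(range(280,304,4))+list(range(342,367,4))]
    def row(v,u0,u1,sign):
        d=np.gradient(S[v,u0:u1])*0+np.gradient(V[v,u0:u1])*sign; i=d.argmax(); return u0+i
    L=[(row(v,262,290,-1),v) for v in range(8,95,6)]; Rr=[(row(v,355,385,1),v) for v in range(8,95,6)]
    e=ray(*C,E,.04)[:,:2]; p=np.polyfit(e[:,0],e[:,1],1); print("edge slope",np.arctan(p[0]),"resid mm",1000*np.std(e[:,1]-np.polyval(p,e[:,0])))
    c=np.cos(np.arctan(p[0])); D=lambda q:((q[:,1]-np.polyval(p,q[:,0]))*c*1000)
    print("shoulder px",np.round([v for _,v in Sh],1),"edge px",np.round([v for _,v in E],1))
    print("shoulder z.048 dist mm",D(ray(*C,Sh,.048)).round(1)); print("handle end dist",D(ray(*C,H,.048)).round(1))
    for n,q in(("L",L),("R",Rr)):
        w=ray(*C,q,.048)[:,:2]; s=np.polyfit(w[:,1],w[:,0],1); print(n,"side angle",-np.arctan(s[0]), "rel",-np.arctan(s[0])-np.arctan(p[0]),"x",w[:,0].mean())
if __name__=="__main__":
    z=np.load("w5.npz"); measure(cv2.imread("pics/wrist5.png"),(z["K"],z["R"],z["o"]))
E
python3 wm.py; python3 fine.py
```

```text
edge slope 0.09116228964302785 resid mm 0.06393123857874193
shoulder px [108.1 108.7 108.6 108.9 109.  108.8 108.6 108.9 108.7 108.2 108.2 108.4
 108.9] edge px [108.2 108.2 108.3 108.1 108.3 108.2 108.2 108.2 108.8 108.8 108.9 108.8
 108.8 108.8 108.8 108.9 108.9 109.  109.  108.8 108.9]
shoulder z.048 dist mm [ 0.5 -0.1 -0.  -0.2 -0.3 -0.2  0.2 -0.   0.1  0.6  0.7  0.5 -0. ]
handle end dist [-68.8 -68.8 -68.8 -68.8 -68.8 -68.8 -69. ]
L side angle 0.0916826137798405 rel 0.0005203241368126471 x 0.47471702835039825
R side angle 0.09325057269619894 rel 0.002088283053171089 x 0.5652302416528749
board edge (x:y) [(-115, np.float64(0.9)), (-100, np.float64(-9.2)), (-90, np.float64(-15.6)), (40, np.float64(-1.9)), (60, np.float64(6.6)), (80, np.float64(10.0)), (100, np.float64(13.1))]
shoulder [(-70, np.float64(nan)), (-65, np.float64(nan)), (-60, np.float64(nan)), (-55, np.float64(nan)), (-10, np.float64(21.3)), (-5, np.float64(8.3)), (0, np.float64(24.4)), (5, np.float64(4.1))]
handle end [(-38, np.float64(nan)), (-34, np.float64(nan)), (-30, np.float64(nan)), (-26, np.float64(nan)), (-22, np.float64(nan))]
9.65 [ 0.53179035 -0.21976289  0.27508001] -0.0583026569261722fine.py:12: RuntimeWarning: invalid value encountered in scalar divide
  i=g.argmax(); b=slice(max(i-12,0),i+13); w=np.clip(g[b],0,None); return (ys[b]*w).sum()/w.sum()*1000
```

The shoulder is 0–1.2 mm short of the edge and the handle is square to within 0.002 rad. The hand is 27 cm up, touching nothing, so I hand in.

```bash
python3 -c "
from rig import bot
s=bot.get_state(); print(s['time_s'],s['joint_vel'].round(3),s['wrist_force'].round(1)); print(bot.close_job())"
```

```text
9.65 [-0.002 -0.002  0.003 -0.003 -0.002 -0.002] [0.9 0.2 0.6]
the job is handed in; nothing more can be done
None
```

The paddle is in place and the job is handed in, at about 9.7 s of the 45 s allowed. I chose the smallest paddle, the one on the board, and pushed it along the board with two half-spread fingertips behind the blade. That also squared it up. I then backed off and raised the hand clear.

**Last wrist-camera check:**
- **Shoulder line:** 0 to 1.2 mm short of the edge (limit 8 mm). The handle end is 68.8 mm out.
- **Squareness:** the blade sides are within 0.002 rad of square to the edge (limit 0.14 rad).
- **Along the edge:** the paddle's middle is about 35 mm off the edge's centre, inside the 95 mm limit.
- **Forces:** the wrist reading at the end of each pushing call stayed around 1 N. The highest seen was about 14 N, when I felt for the board top before pushing.

**Where checks disagreed or failed:**
- **Mid-push estimates:** the distance left came out as 4.6, 5.8 or 9.2 mm depending on the method. The side view was biased by the paddle's front face, so I relied on the close wrist view.
- **Final top-view check:** it gave no valid reading, probably because the arm hid the paddle.
- **Not measured:** I did not measure flatness at the end, or whether the jar, bowl and sieve had moved. The fingers passed well above the table and stayed behind the blade. The jar and bowl look undisturbed in the last picture, and the sieve was out of its view.

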